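# Check a discharge tube has cooled, then hold its spring holder open

## Task

We are changing the discharge tube: first take the yellow infrared thermometer (already scanning) and aim it at the middle of the glass tube from roughly 10 cm, holding it steady for two seconds without touching the tube, then lay it flat, display up, back on its blue mat. Then take the blue finger grip of the holder's spring-loaded sliding cheek, draw it away from the tube until the white line on its foot stands at the red index clip, and finish holding it there so that I can lift the tube out. Do not let the cheek snap back, do not shift the index clip, and leave the tube and the other things on the bench where they are.

Things in the scene. Friction and masses are not known exactly. Their poses are not given: they have to be found in the camera images.
- unit: tube unit, fixed: grey case 240 x 320 mm (x, y), white panel 103 mm above the bench. At its own x = +75 mm a black rail along y (top at 121 mm) carries, from -y to +y: fixed black cheek (top 185 mm), tube in two V rests, sliding cheek, low end stop (147 mm). Bridging plugs near its -x edge reach 121 mm. Origin: centre of underside, z up
- tube: fragile discharge tube lying loose in the V rests, along the unit's y: glass 32 mm in diameter, 90 mm long, electrodes inside, white 22 mm end caps, 130 mm over all. Origin: its middle, 155 mm above the bench (glass top 171 mm); y is its long axis
- tube_mid (a point): the middle of the glass tube (same point as its origin), the thermometer's target
- grip (a point): centre of the blue finger grip on top of the sliding cheek, 200 mm above the bench; 30 mm along the unit's x, 18 mm along its y, from 181 to 223 mm above the bench, free on all sides from 185 mm up; pinch it from above either way, best across its 30 mm (fingers clear of the tube). Axes as the unit's; moves along the unit's +y with joint cheek
- cheek (a joint): travel of the spring-loaded sliding cheek in m: 0 closed against the tube, positive drawn away from the tube along the unit's +y, end stop at 0.055. The spring pulls it back: 3 N at 0, growing 1.5 N per 10 mm. The cheek's white line is at the red index when this equals joint index
- index (a joint): where the red index clip is clamped on the rail, in m of cheek travel (0.020 to 0.040); stiff, not to be moved
- cheek_mark (a point): the white lines on the two narrow pointers at the foot of the sliding cheek, at rail height (centre between them); axes as the unit's
- index_mark (a point): middle of the red index clip, 8 mm wide along the rail, a red tab on either side of the rail (centre between them); axes as the unit's
- thermo_mid (a point): centre (half-way up) of the yellow pocket infrared thermometer on the mat: 130 mm long along its x, 36 mm wide (y), 24 mm high, about 120 g; display on top (+z), black nose at its +x end, through which it looks out along its own +x. Axes as the body's. Take it across its width near this point
- thermo_lens (a point): the thermometer's lens at the tip of the nose, 65 mm from the centre along the thermometer's +x, at half height; x is the direction of view
- thermometer: the thermometer as a body; origin at the centre of its underside, 12 mm below its centre; x towards the nose, z out of the display side
- mat: blue mat fixed on the bench, 240 x 110 mm (x, y), 4 mm thick; origin: centre of its underside
- multimeter: bystander: red and black hand multimeter 150 x 75 x 34 mm lying on the bench, origin at the centre of its underside
- socket_box: bystander: small white and orange box with two black sockets, 85 x 60 x 32 mm, origin at the centre of its underside
- remote: bystander: white remote control 160 x 46 x 22 mm, origin at the centre of its underside
Mind the look-alikes: they are no part of the job. Leave any green look-alike of the thermometer alone. What is shaped like the tube but purple is not meant.

How it is judged:
On the way, in this order (a step that is already met when the one before it is completed fails the run):
1. the held thermometer looks at the middle of the glass (line of view within 14 mm of it) from 40 to 200 mm, steady, for 1.5 s (x of tube_mid in the frame of thermo_lens between 0.04 and 0.2 m and y of tube_mid in the frame of thermo_lens between -0.014 and 0.014 m and z of tube_mid in the frame of thermo_lens between -0.014 and 0.014 m and linear speed of thermometer below 0.02 m/s and angular speed of thermometer below 0.15 rad/s and contact force between the fingers and thermometer above 1 N), for 1.5 s.
2. the thermometer lies flat, display up, on the mat, let go and at rest, while the cheek is still closed (x of thermo_mid in the frame of mat between -0.115 and 0.115 m and y of thermo_mid in the frame of mat between -0.052 and 0.052 m and height (world z) of thermo_mid below 0.02 m and angle between thermo_mid's own z axis and vertical below 0.12 rad and linear speed of thermometer below 0.02 m/s and contact force between the fingers and thermometer below 0.05 N and value of joint cheek below 0.004 m), for 0.2 s.
At the end, for the whole second after the job is handed in: fingers hold the cheek at rest, its white line within 4 mm of the red clip's middle; tube free of the cheek and within 8 mm of its place; thermometer flat, display up, its centre on the mat; other things within 20 mm of their places (y of cheek_mark in the frame of index_mark between -0.004 and 0.004 m and velocity of joint cheek between -0.01 and 0.01 m/s and contact force between the fingers and cheek above 2 N and contact force between tube and cheek below 0.05 N and distance of tube_mid from where it was at the start of the episode below 0.008 m and x of thermo_mid in the frame of mat between -0.115 and 0.115 m and y of thermo_mid in the frame of mat between -0.052 and 0.052 m and height (world z) of thermo_mid below 0.02 m and angle between thermo_mid's own z axis and vertical below 0.12 rad and distance of each of multimeter, socket_box, remote from where it was at the start of the episode below 0.02 m); the arm keeps its last pose, push and grip.
It fails at once if the cheek snaps back towards the tube (faster than 0.15 m/s) (velocity of joint cheek below -0.15 m/s).
It fails at once if the tube is touched by the robot or the thermometer, or shifted by more than 8 mm (contact force between the arm and tube above 0.5 N or contact force between thermometer and tube above 0.3 N or distance of tube_mid from where it was at the start of the episode above 0.008 m).
It fails at once if the index clip is shifted by more than 2 mm (distance of index_mark from where it was at the start of the episode above 0.002 m).
It fails at once if the thermometer is dropped: out of the fingers more than 20 mm above its place (height (world z) of thermo_mid above 0.036 m and contact force between the fingers and thermometer below 0.01 N).
It fails at once if a bystander is pushed more than 20 mm (distance of any of multimeter, socket_box, remote from where it was at the start of the episode above 0.02 m).
It also fails if it takes over 64 s, if anything falls off the work surface, if the arm or the gripper's body presses on something with over 40 N, if the wrist force passes 120 N, or if a joint passes its speed limit or range.

## Robot

A 6-joint arm with a two-finger parallel gripper is mounted at the origin on the work surface. World frame = base frame: x ahead of the robot, y to its left, z up, the work surface at z = 0. Lengths are in m, angles in rad, forces in N, time in s.
With the tool pointing down it reaches from about 0.35 to 0.725 m from the base axis. Payload 6 kg.
Tool frame: the origin (TCP) lies between the finger pads; the fingertips stand 22 mm ahead of it and the grasp point (between the pads) lies 3 mm ahead of it (manip.tip_extent is the z of the fingertips in the tool frame, in m); z points along the fingers, y is the line along which they close (so a half turn about z gives the same grasp; the last joint's range is limited). The gripper opens to 85 mm and grips with 20 to 120 N. Pads are 22 mm wide; open, the fingers measure 114 mm over their backs; the gripper's body (76 mm by 85 mm) begins 54 mm behind the grasp point. The pads swing forward as they close: fully open they stand 13 mm farther back than shut.
Start: joints at [-0.982, 0.04, 0.085, 0, -1.615, -0.334], TCP at [0.151, -0.581, 0.253] pointing down, gripper open.
Joint ranges: [-2.56, 2.56], [-1.29, 2.01], [-1.08, 1.49], [-3.29, 1.98], [-2.81, -0.18], [-2.99, 2.99]. Speed limits (rad/s): [2.57, 2.57, 3.01, 3.14, 3.14, 3.14].

## Interface

Orientations are given as a unit quaternion [w, x, y, z].
In Python, from workcell import manip, eyes, models gives the robot as it stands.
- The arm moves only by the shell command python3 -m inch 'ROWS'. ROWS is JSON, a list of rows, each an object with "offset": the shift along the tool's x, y, z each as a share of 0.04 m, from -1 to 1, a list of three; "turn": the turn about the tool's z as a share of 0.1 rad, from -1 to 1; "gripper": the gripper's target within -1 to 1 (fully open at 1, half-way at 0, shut at -1). In form: [{"offset": [tx, ty, tz], "turn": turn, "gripper": gripper}, ...]. A call has 1 to 20 rows; each row shifts and turns the commanded pose from where the row before left it, along the tool's axes as they then stand; what a row does not reach is not made up. A row lasts 1/10 s, in which the tool goes at most 50 mm and 8.59 degrees, less where a joint would pass 70% of its speed; a pose out of reach is approached as far as the arm can. A call with a number of a shift or a turn outside -1 to 1 is refused whole. A call with a gripper value outside its range is refused whole. The fingers move at their own pace and stop on an object; the grip force is fixed at half the most. Time passes only in rows, so rows that do not move let the fingers close. It gives the time, the measured TCP pose, the force, the opening and the grip force at its end, in the units of the state.
- manip.sense(): the state, without advancing time (a new reading comes with each control period).
- eyes.camera(name): name is "scene" or "top" or "wrist"; returns a dict with "color" (480x640x3 uint8, red, green, blue), "depth" (480x640 float32, m along the optical axis (not along the pixel's ray), 0 where there is no reading), "mtx" (3x3 intrinsics, pixels), "origin" and "orientation" of the camera in the world. Camera axes: x right, y down, z forward; pixel columns grow to the right and rows downward; lengths in m; the calibration is good to about 2 mm. The wrist camera is an equidistant fisheye: a pixel r from the principal point sees the ray r / f radians off the axis. A picture is of the moment at which its call begins.
- manip.job_done(): hands the job in; it is judged then, once.
Trained networks look in a picture, given as the dict that the camera call returned (one of the last four; its "shot" number tells which), for a name from the list of things; names that differ only in an ending like _2 or _b are one class to them, and where a whole thing is asked for, a point or a joint stands for the part that bears it (a point fixed in the world has none). Each returns a list of dicts, best first, with "conf" (0 to 1); they miss things now and then, are a little off and sometimes report something else, mostly with a low value. They report only what shows in the picture. A call takes as long as a camera call. They do not tell look-alikes from the thing itself.
- models.boxes_of(picture, query): "at" ([column, row] in pixels, amid what is visible of it).
- models.masks_of(picture, query): "pixels" (480x640 bool, what is visible of it) and "at" ([column, row] in pixels, amid what is visible of it).
- models.mark_of(picture, query): "at" ([column, row] in pixels: a listed point, or the origin of a listed thing).
The state is a dict: "time_s": time; "joint_pos": joint angles; "joint_velocities": joint speeds; "tau": joint torques, N m; "tool_pos": TCP position; "tool_rot": TCP orientation; "contact_force": force on the tool from outside, world axes, zero at the start; "torque": the same for the moment, N m; "grip_width": opening from 0.0 (shut) to 1.0 (fully open); "finger_force": force on a finger pad.
Only numpy, scipy, OpenCV 4.12 (cv2) and the standard library are available. Lean on these libraries where they do the work, as an engineer would, in place of code of your own. Each camera call takes 0.05 s, during which the arm holds its last target. There are 200 camera calls.

## Working session

There is one attempt and no reset: what is moved stays moved. The work goes in short steps, Python scripts to look and compute and a shell command to move; the robot and the scene stay as the last step left them, time stands still between calls to the robot, and variables do not carry over. Pictures are saved under pics/ and viewed, at most 10 in all, crops included, and the job is handed in when it is done.

```bash
ls; mkdir -p pics
cat > h.py <<'E'
import numpy as np, cv2
from scipy.spatial.transform import Rotation as R
from workcell import manip, eyes, models
def rot(q): return R.from_quat([q[1],q[2],q[3],q[0]]).as_matrix()
def ray(p,uv):
    K=p["mtx"]; x=(uv[0]-K[0][2])/K[0][0]; y=(uv[1]-K[1][2])/K[1][1]
    return np.array([x,y,1.])
def at_depth(p,uv):
    u,v=int(round(uv[0])),int(round(uv[1])); d=p["depth"][max(0,v-1):v+2,max(0,u-1):u+2]; d=d[d>0]
    d=np.median(d) if d.size else np.nan
    return np.array(p["origin"])+rot(p["orientation"])@(ray(p,uv)*d)
def at_z(p,uv,z):
    o=np.array(p["origin"]); r=rot(p["orientation"])@ray(p,uv); return o+r*(z-o[2])/r[2]
def cloud(p,m):
    v,u=np.nonzero(m&(p["depth"]>0)); d=p["depth"][v,u]; K=np.array(p["mtx"])
    c=np.stack([(u-K[0,2])/K[0,0]*d,(v-K[1,2])/K[1,1]*d,d],1)
    return np.array(p["origin"])+c@rot(p["orientation"]).T
def save(p,n): cv2.imwrite("pics/"+n,p["color"][:,:,::-1])
E
python3 - <<'E'
from h import *
np.set_printoptions(precision=4,suppress=True)
s=manip.sense(); print(s["time_s"],s["tool_pos"],s["tool_rot"],s["contact_force"],manip.tip_extent)
Z=dict(tube_mid=.155,grip=.2,cheek_mark=.12,index_mark=.12,thermo_mid=.016,thermo_lens=.016,mat=0,unit=0,multimeter=0,socket_box=0,remote=0)
for c in ["top","scene"]:
    p=eyes.camera(c); save(p,c+"0.png"); print(c,p["origin"],p["mtx"][0])
    for n,z in Z.items():
        for r in models.mark_of(p,n)[:3]: print(n,round(r["conf"],2),np.array(r["at"]).round(1),at_z(p,r["at"],z),at_depth(p,r["at"]))
E
```

```text
pics
0.0 [ 0.1512 -0.5803  0.2523] [-0.0002 -0.1271  0.9919  0.0009] [-0.5172  0.7319 -0.5119] 0.022
top [0.4521 0.0323 1.5807] [525.971    0.     326.3355]
tube_mid 0.95 [382.  234.5] [ 0.6054 -0.1468  0.155 ] [ 0.6039 -0.145   0.1694]
tube_mid 0.84 [342.7 180.2] [ 0.757  -0.0417  0.155 ] [ 0.7835 -0.0481  0.0315]
grip 0.55 [353.9 230. ] [ 0.6133 -0.067   0.2   ] [ 0.6104 -0.0652  0.2244]
grip 0.45 [147.1 305.6] [0.4214 0.4725 0.2   ] [0.4176 0.5264 0.031 ]
cheek_mark 0.56 [352.3 232.9] [ 0.6145 -0.0681  0.12  ] [ 0.6034 -0.0612  0.2201]
index_mark 0.58 [339.8 226.6] [ 0.6326 -0.0334  0.12  ] [ 0.6324 -0.0333  0.121 ]
thermo_mid 0.96 [193. 229.] [0.6424 0.4001 0.016 ] [0.6416 0.3985 0.0228]
thermo_mid 0.91 [246.8 277.4] [0.4966 0.2396 0.016 ] [0.4962 0.2377 0.03  ]
thermo_lens 0.64 [244.9 255.7] [0.561  0.2454 0.016 ] [0.5618 0.2469 0.0051]
thermo_lens 0.63 [195.9 209. ] [0.7026 0.3923 0.016 ] [0.7048 0.3954 0.0025]
mat 0.77 [251.2 284.5] [0.4757 0.2285 0.    ] [0.4753 0.225  0.0286]
unit 0.73 [359.6 262.7] [ 0.5374 -0.0968  0.    ] [ 0.5318 -0.0884  0.1032]
unit 0.42 [383.8 233.4] 
[... 1248 characters left out ...]
 0.6291 -0.0598  0.2209]
thermo_lens 0.84 [456.7 319.9] [0.7101 0.3834 0.016 ] [0.6981 0.3883 0.0002]
thermo_lens 0.83 [395.6 267.9] [0.5479 0.2438 0.016 ] [0.5545 0.2427 0.0232]
mat 0.84 [393.1 253.4] [0.4784 0.2424 0.    ] [0.5068 0.2377 0.029 ]
mat 0.66 [396.6 329.9] [0.7376 0.2382 0.    ] [0.754  0.2346 0.0227]
unit 0.91 [268.5 262.8] [ 0.5371 -0.1012  0.    ] [ 0.635  -0.0819  0.1064]
multimeter 0.56 [149.3 228.3] [ 0.4227 -0.4688  0.    ] [ 0.4606 -0.4488  0.0367]
socket_box 0.55 [492.2 239.3] [0.4027 0.5307 0.    ] [0.4366 0.5163 0.0322]
remote 0.88 [398.4 327.9] [0.7314 0.2429 0.    ] [0.748  0.2392 0.0228]
remote 0.58 [288.  255.3] [ 0.5052 -0.0506  0.    ] [ 0.6202 -0.0348  0.1209]
```

View pics/top0.png

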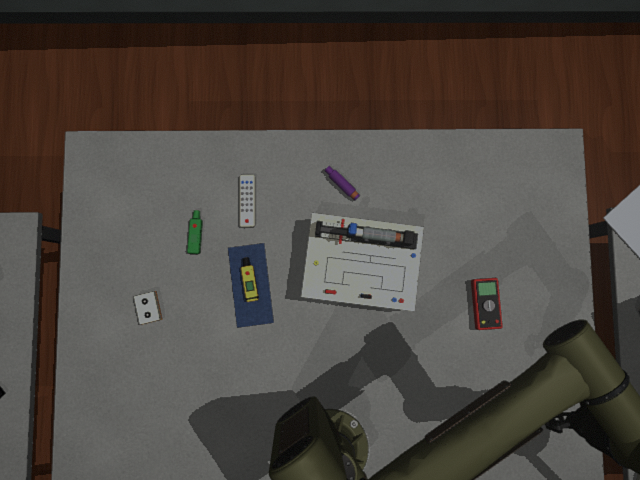

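View pics/scene0.png

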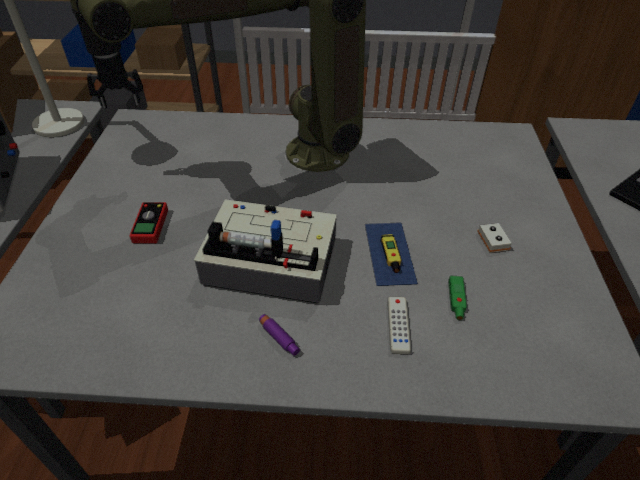

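Run:
```python
from h import *
np.set_printoptions(precision=4,suppress=True)
p=eyes.camera("top")
c=p["color"]; hsv=cv2.cvtColor(c,cv2.COLOR_RGB2HSV)
cv2.imwrite("pics/crop.png",cv2.resize(c[170:330,170:440,::-1],None,fx=2.9,fy=2.9,interpolation=cv2.INTER_CUBIC))
H,S,V=[hsv[:,:,i] for i in range(3)]
W=cloud(p,np.ones((480,640),bool)|True) if 0 else None
for n,lo,hi in [("yellow",20,33),("blue",95,125),("green",40,80),("red",0,6)]:
    m=((H>=lo)&(H<=hi)&(S>110)&(V>60)).astype(np.uint8)
    k,l,st,ce=cv2.connectedComponentsWithStats(m)
    for i in range(1,k):
        if st[i,4]<25: continue
        P=cloud(p,l==i)
        r=cv2.minAreaRect((P[:,:2]*1000).astype(np.float32))
        print(n,st[i,4],ce[i].round(1),"zmed",np.median(P[:,2]).round(4),"rect",np.round(r[0],1),np.round(r[1],1),round(r[2],1))
for n in ["tube","unit","mat"]:
    for r in models.masks_of(p,n)[:2]:
        P=cloud(p,r["pixels"]); q=cv2.minAreaRect((P[:,:2]*1000).astype(np.float32)); print(n,r["conf"],r["at"],np.median(P[:,2]),q)
```

```text
yellow 316 [248.7 280.8] zmed 0.0268 rect [484.6 234.4] [94.2 40.5] 9.4
yellow 25 [251.8 299.4] zmed 0.0284 rect [431.7 222.9] [ 6.2 30.2] 8.8
blue 75 [352.3 228.2] zmed 0.2219 rect [615.9 -61.6] [17.5 27.7] 80.7
blue 1460 [248.9 285.9] zmed 0.0039 rect [475.4 231.7] [235.5 105.6] 7.1
green 425 [194.1 233.8] zmed 0.0238 rect [634.2 394.9] [ 37.9 124.3] 86.5
red 320 [485.8 303.7] zmed 0.0325 rect [ 412.  -468.7] [148.8  75.6] 3.2
red 37 [330.3 291.3] zmed 0.1203 rect [452.2  -3.7] [27.7  8.3] 89.3
tube 0.84 [381.8, 232.2] 0.16684399914138526 ((606.1708984375, -139.30581665039062), (128.0382080078125, 32.83097457885742), 81.64398956298828)
tube 0.63 [483.3, 302.1] 0.034516611176056866 ((411.04351806640625, -475.25775146484375), (157.3666229248047, 92.11099243164062), 4.1648149490356445)
unit 0.93 [360.2, 263.7] 0.10348911728910193 ((542.4280395507812, -106.86129760742188), (345.1444091796875, 258.3583679199219), 82.21760559082031)
mat 0.57 [258.0, 289.5] 0.003943129409934798 ((475.3609313964844, 230.68702697753906), (239.6775665283203, 110.49502563476562), 6.686755657196045)
```

View crop.

The top view shows these candidates:
- **Thermometer:** the yellow one on the mat (249,280) or the green look-alike (194,233).
- **Tube:** the glass one on the unit (382,234) or the purple look-alike (342,183).

I choose yellow and glass. The scene view agrees: blue grip at (277,228), red index clip near (289,255). Next I check the crop and measure the yaws.

View pics/crop.png

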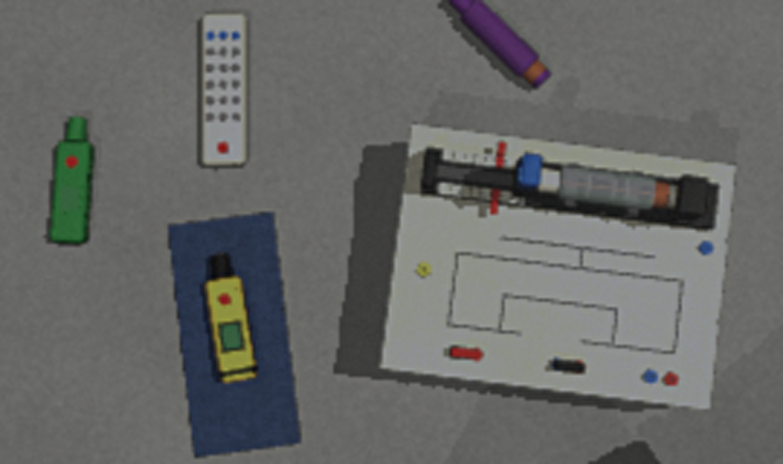

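```bash
cat >> h.py <<'E'
def comp(p,lo,hi,near,smin=100):
    hsv=cv2.cvtColor(p["color"],cv2.COLOR_RGB2HSV)
    m=((hsv[...,0]>=lo)&(hsv[...,0]<=hi)&(hsv[...,1]>smin)&(hsv[...,2]>50)).astype(np.uint8)
    k,l,st,ce=cv2.connectedComponentsWithStats(m)
    ok=[i for i in range(1,k) if st[i,4]>20]
    return l==min(ok,key=lambda i:np.hypot(*(ce[i]-near)))
def yaw_of(P):
    c=np.median(P,0); u=np.linalg.svd((P-P.mean(0))[:,:2],full_matrices=False)[2][0]; u*=np.sign(u[np.argmax(abs(u))])
    return c,np.degrees(np.arctan2(u[1],u[0]))
def tyaw(s): 
    y=rot(s["tool_rot"])[:,1]; return np.degrees(np.arctan2(-y[0],y[1]))
def move(s,d): # world delta -> tool rows units (shares of .04)
    return (rot(s["tool_rot"]).T@np.array(d))/.04
E
python3 - <<'E'
from h import *
np.set_printoptions(precision=4,suppress=True)
p=eyes.camera("top")
r=[r for r in models.masks_of(p,"thermometer") if abs(r["at"][0]-248)<15][0]
P=cloud(p,r["pixels"]); P=P[P[:,2]>.012]; print("thermo",yaw_of(P),P.min(0),P.max(0), cv2.minAreaRect((P[:,:2]*1000).astype(np.float32)))
r=[r for r in models.masks_of(p,"tube") if abs(r["at"][0]-382)<15][0]
P=cloud(p,r["pixels"]); P=P[P[:,2]>.150]; print("tube",yaw_of(P), cv2.minAreaRect((P[:,:2]*1000).astype(np.float32)))
P=cloud(p,np.ones((480,640),bool)); 
Q=P[(abs(P[:,2]-.103)<.004)&(abs(P[:,0]-.54)<.25)&(abs(P[:,1]+.1)<.25)]; print("panel",cv2.minAreaRect((Q[:,:2]*1000).astype(np.float32)))
for q in ["thermo_mid","thermo_lens","tube_mid"]:
    for r in models.mark_of(p,q)[:2]: print(q,r["at"],at_z(p,r["at"],.155 if "tube" in q else .016))
s=manip.sense(); print(tyaw(s),rot(s["tool_rot"]))
t=np.array([.492,.237,.25]); print(move(s,t-s["tool_pos"]))
E
```

```text
thermo (array([0.4856, 0.2317, 0.0268]), np.float64(9.26906198178048)) [0.4272 0.2057 0.0136] [0.5538 0.2556 0.0389] ((490.9849853515625, 233.1686553955078), (127.1536636352539, 37.257476806640625), 9.784590721130371)
tube (array([ 0.6047, -0.1347,  0.1673]), np.float64(81.2837629890147)) ((605.7459716796875, -135.22280883789062), (128.1186065673828, 30.4200382232666), 81.3769760131836)
panel ((536.1813354492188, -97.21337890625), (320.2716369628906, 240.0007781982422), 82.22830963134766)
thermo_mid [248.6, 278.2] [0.4942 0.2343 0.016 ]
thermo_mid [192.3, 231.6] [0.6346 0.4021 0.016 ]
thermo_lens [242.8, 256.5] [0.5587 0.2517 0.016 ]
thermo_lens [196.1, 208.8] [0.7032 0.3917 0.016 ]
tube_mid [381.9, 233.3] [ 0.6087 -0.1466  0.155 ]
tube_mid [339.2, 184.7] [ 0.7445 -0.0318  0.155 ]
14.596736627539117 [[-0.9677 -0.252  -0.0001]
 [-0.252   0.9677  0.0001]
 [ 0.      0.0001 -1.    ]]
[-13.3953  17.6331   0.0829]
```

The crop confirms the yellow thermometer with its nose up at (219,262) on the mat. The grip is at (530,168) in the crop, touching the tube's left cap. The red clip tabs at (495,200) and (501,150) lie to the left of the grip. The unit's yaw is -7.8° and the thermometer's is about +9.3°. I start moving now.

```bash
python3 -m inch '[{"offset":[-0.75,0.41,-0.15],"turn":0.08,"gripper":1},{"offset":[-0.75,0.41,-0.15],"turn":0.08,"gripper":1},{"offset":[-0.75,0.41,-0.15],"turn":0.08,"gripper":1},{"offset":[-0.75,0.41,-0.15],"turn":0.08,"gripper":1},{"offset":[-0.75,0.41,-0.15],"turn":0.08,"gripper":1},{"offset":[-0.75,0.41,-0.15],"turn":0.08,"gripper":1},{"offset":[-0.75,0.41,-0.15],"turn":0.08,"gripper":1},{"offset":[-0.75,0.41,-0.15],"turn":0.08,"gripper":1},{"offset":[-0.75,0.41,-0.15],"turn":0.08,"gripper":1},{"offset":[-0.75,0.41,-0.15],"turn":0.08,"gripper":1},{"offset":[-0.75,0.41,-0.15],"turn":0.08,"gripper":1},{"offset":[-0.75,0.41,-0.15],"turn":0.05,"gripper":1},{"offset":[-0.2,0.8,0],"turn":0,"gripper":1},{"offset":[-0.2,0.8,0],"turn":0,"gripper":1},{"offset":[-0.2,0.8,0],"turn":0,"gripper":1},{"offset":[-0.2,0.8,0],"turn":0,"gripper":1},{"offset":[-0.2,0.8,0],"turn":0,"gripper":1},{"offset":[-0.2,0.8,0],"turn":0,"gripper":1},{"offset":[-0.2,0.8,0],"turn":0,"gripper":1},{"offset":[-0.2,0.8,0],"turn":0,"gripper":1}]'
python3 - <<'E'
from h import *
s=manip.sense(); print(s["time_s"],s["tool_pos"],tyaw(s),move(s,np.array([.492,.2335,.13])-s["tool_pos"]))
E
```

```text
time_s: 3.7
tool_pos: [0.4838, -0.0487, 0.3255]
tool_rot: [0.0, -0.081, 0.997, 0.0]
contact_force: [1.1, 0.1, 1.5]
grip_width: 0.999
finger_force: 0.0
3.7 [ 0.48377183 -0.04865493  0.32554358] 9.272216183077722 [-1.33647671  6.92772802  4.89061973]
```

```bash
python3 -m inch '[{"offset":[-0.15,0.77,0],"turn":0,"gripper":1},{"offset":[-0.15,0.77,0],"turn":0,"gripper":1},{"offset":[-0.15,0.77,0],"turn":0,"gripper":1},{"offset":[-0.15,0.77,0.5],"turn":0,"gripper":1},{"offset":[-0.15,0.77,0.8],"turn":0,"gripper":1},{"offset":[-0.15,0.77,0.9],"turn":0,"gripper":1},{"offset":[-0.15,0.77,0.9],"turn":0,"gripper":1},{"offset":[-0.15,0.77,0.9],"turn":0,"gripper":1},{"offset":[-0.14,0.77,0.9],"turn":0,"gripper":1},{"offset":[0,0,0],"turn":0,"gripper":1},{"offset":[0,0,0],"turn":0,"gripper":1}]'
python3 - <<'E'
from h import *
np.set_printoptions(precision=4,suppress=True)
s=manip.sense(); print(s["time_s"],s["tool_pos"],tyaw(s),move(s,np.array([.492,.2335,.13])-s["tool_pos"]))
p=eyes.camera("wrist"); save(p,"w1.png"); K=p["mtx"]
def fray(p,uv):
    a=np.array([(uv[0]-K[0][2])/K[0][0],(uv[1]-K[1][2])/K[1][1]]); th=np.hypot(*a); return np.r_[a/th*np.sin(th),np.cos(th)]
o=np.array(p["origin"])
for q in ["thermo_mid","thermo_lens"]:
    for r in models.mark_of(p,q)[:2]:
        d=rot(p["orientation"])@fray(p,r["at"]); print(q,r["conf"],r["at"],o+d*(.016-o[2])/d[2])
m=comp(p,20,33,(320,240))
v,u=np.nonzero(m); 
Q=np.array([o+(lambda d:d*(.026-o[2])/d[2])(rot(p["orientation"])@fray(p,(a,b))) for a,b in zip(u,v)])
print(m.sum(),cv2.minAreaRect((Q[:,:2]*1000).astype(np.float32)),yaw_of(Q))
E
```

```text
time_s: 4.8
tool_pos: [0.4919, 0.2323, 0.1287]
tool_rot: [-0.001, -0.081, 0.997, -0.001]
contact_force: [0.2, 0.3, 1.3]
grip_width: 1.0
finger_force: 0.0
4.8 [0.4919 0.2323 0.1287] 9.342009186943718 [-0.0078  0.0288 -0.0316]
thermo_mid 0.75 [323.3, 244.9] [0.4932 0.2317 0.016 ]
thermo_lens 0.77 [326.1, 330.8] [0.5567 0.2442 0.016 ]
6147 ((484.6670837402344, 232.16384887695312), (93.31906127929688, 36.13353729248047), 9.560775756835938) (array([0.4889, 0.2319, 0.026 ]), np.float64(9.66572647632077))
```

View pics/w1.png

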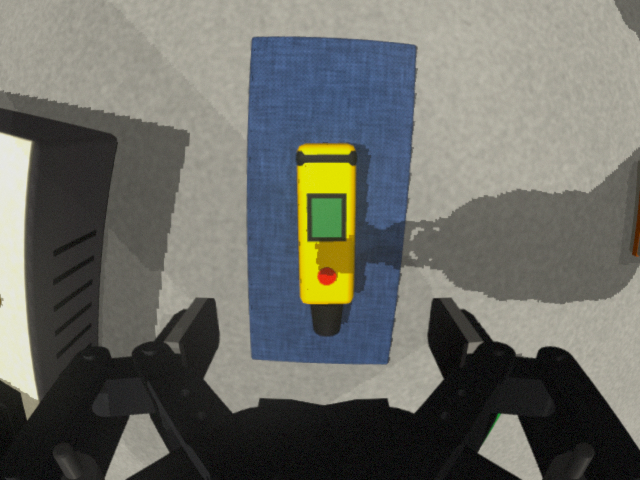

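The wrist view shows the thermometer at (326,240), straight and centred between the fingers. I descend and grip.

```bash
python3 -m inch '[{"offset":[0,0,0.7],"turn":0,"gripper":1},{"offset":[0,0,0.7],"turn":0,"gripper":1},{"offset":[0,0,0.7],"turn":0,"gripper":1},{"offset":[0,0,0.4],"turn":0,"gripper":1},{"offset":[0,0,0],"turn":0,"gripper":1},{"offset":[0,0,0],"turn":0,"gripper":-1},{"offset":[0,0,0],"turn":0,"gripper":-1},{"offset":[0,0,0],"turn":0,"gripper":-1},{"offset":[0,0,0],"turn":0,"gripper":-1},{"offset":[0,0,0],"turn":0,"gripper":-1},{"offset":[0,0,0],"turn":0,"gripper":-1},{"offset":[0,0,0],"turn":0,"gripper":-1}]'
```

```text
time_s: 6.15
tool_pos: [0.4929, 0.2329, 0.031]
tool_rot: [0.001, -0.081, 0.997, 0.001]
contact_force: [-0.6, 0.8, 5.5]
grip_width: 0.404
finger_force: 62.1
```

```bash
python3 -m inch '[{"offset":[0,0,-0.3],"turn":0,"gripper":-1},{"offset":[0,0,-0.5],"turn":0,"gripper":-1},{"offset":[0,0,-0.6],"turn":0.3,"gripper":-1},{"offset":[0,0,-0.6],"turn":0.3,"gripper":-1},{"offset":[0,0,-0.6],"turn":0.3,"gripper":-1},{"offset":[0,0,-0.6],"turn":0.3,"gripper":-1},{"offset":[0,0,-0.6],"turn":0.3,"gripper":-1},{"offset":[0,0,-0.6],"turn":0.3,"gripper":-1},{"offset":[0,0,-0.6],"turn":0.3,"gripper":-1},{"offset":[0,0,-0.6],"turn":0.3,"gripper":-1},{"offset":[0,0,-0.4],"turn":0.3,"gripper":-1},{"offset":[0,0,-0.3],"turn":0.3,"gripper":-1},{"offset":[0,0,0],"turn":0,"gripper":-1}]'
python3 - <<'E'
from h import *
np.set_printoptions(precision=4,suppress=True)
s=manip.sense(); print(s["time_s"],s["tool_pos"],tyaw(s),move(s,np.array([.4423,-.1201,.17])-s["tool_pos"]))
p=eyes.camera("scene"); save(p,"s2.png")
for q in ["tube_mid","thermo_mid","thermo_lens"]:
    for r in models.mark_of(p,q)[:2]: print(q,r["conf"],r["at"],at_z(p,r["at"],.155 if "tube" in q else s["tool_pos"][2]-.015))
p=eyes.camera("top")
for q in ["tube_mid"]:
    for r in models.mark_of(p,q)[:2]: print(q,r["conf"],r["at"],at_z(p,r["at"],.155))
# glass extent along the rail: top-camera profile of tube surface height
P=cloud(p,np.ones((480,640),bool)); u=np.array([.9907,-.1357]); v=np.array([.1357,.9907]); o=np.array([.536,-.097])
a=(P[:,:2]-o)@u; b=(P[:,:2]-o)@v
for t in np.arange(-.14,.14,.006):
    k=(abs(a-.075)<.03)&(abs(b-t)<.003)&(P[:,2]>.14); 
    if k.sum(): print(round(t,3),k.sum(),P[k,2].max().round(4),end="; ")
E
```

```text
time_s: 7.45
tool_pos: [0.4924, 0.2323, 0.2831]
tool_rot: [0.001, 0.069, 0.998, 0.001]
contact_force: [-0.1, -0.9, -1.5]
grip_width: 0.401
finger_force: 61.1
7.45 [0.4924 0.2323 0.2831] -7.961027231602405 [ 0.0258 -8.904   2.8127]
tube_mid 0.8 [277.8, 331.0] [ 0.8678 -0.0294  0.155 ]
tube_mid 0.76 [245.0, 239.7] [ 0.6073 -0.1399  0.155 ]
thermo_mid 0.82 [402.0, 182.0] [0.5004 0.2322 0.2681]
thermo_mid 0.8 [458.4, 296.1] [0.8454 0.3172 0.2681]
thermo_lens 0.98 [398.4, 197.6] [0.5597 0.2203 0.2681]
thermo_lens 0.8 [458.5, 317.5] [0.8958 0.3103 0.2681]
tube_mid 0.73 [341.5, 184.2] [ 0.7459 -0.0382  0.155 ]
tube_mid 0.69 [381.6, 235.6] [ 0.6024 -0.1457  0.155 ]
-0.122 7 0.1877; -0.116 34 0.1892; -0.11 33 0.1931; -0.104 32 0.1918; -0.098 51 0.1896; -0.092 21 0.1723; -0.086 20 0.1734; -0.08 20 0.1698; -0.074 19 0.1761; -0.068 26 0.1765; -0.062 35 0.1759; -0.056 30 0.178; -0.05 23 0.1804; -0.044 28 0.1769; -0.038 25 0.1781; -0.032 26 0.1737; -0.026 26 0.1732; -0.02 24 0.1749; -0.014 26 0.1757; -0.008 27 0.1752; -0.002 33 0.175; 0.004 31 0.1741; 0.01 26 0.1732; 0.016 21 0.1692; 0.022 19 0.172; 0.028 18 0.1695; 0.034 10 0.2246; 0.04 35 0.2286; 0.046 33 0.2267; 0.052 39 0.2293; 0.058 11 0.185; 0.13 10 0.1533; 0.136 28 0.1529;
```

```bash
python3 -m inch '[{"offset":[0,-0.4,0],"turn":0,"gripper":-1},{"offset":[0,-0.75,0],"turn":0,"gripper":-1},{"offset":[0,-0.75,0],"turn":0,"gripper":-1},{"offset":[0,-0.75,0],"turn":0,"gripper":-1},{"offset":[0,-0.75,0],"turn":0,"gripper":-1},{"offset":[0,-0.75,0],"turn":0,"gripper":-1},{"offset":[0,-0.75,0],"turn":0,"gripper":-1},{"offset":[0,-0.75,0],"turn":0,"gripper":-1},{"offset":[0,-0.75,0],"turn":0,"gripper":-1},{"offset":[0,-0.75,0],"turn":0,"gripper":-1},{"offset":[0,-0.75,0],"turn":0,"gripper":-1},{"offset":[0,-0.6,0],"turn":0,"gripper":-1},{"offset":[0,-0.35,0.3],"turn":0,"gripper":-1},{"offset":[0,0,0.5],"turn":0,"gripper":-1},{"offset":[0,0,0.5],"turn":0,"gripper":-1},{"offset":[0,0,0.5],"turn":0,"gripper":-1},{"offset":[0,0,0.5],"turn":0,"gripper":-1},{"offset":[0,0,0.5],"turn":0,"gripper":-1},{"offset":[0,0,0],"turn":0,"gripper":-1},{"offset":[0,0,0],"turn":0,"gripper":-1}]'
python3 - <<'E'
from h import *
np.set_printoptions(precision=4,suppress=True)
s=manip.sense(); print(s["time_s"],s["tool_pos"],tyaw(s),move(s,np.array([.4425,-.1181,.17])-s["tool_pos"]))
p=eyes.camera("scene"); c=p["color"][170:300,180:380,::-1]; cv2.imwrite("pics/s3.png",cv2.resize(c,None,fx=4,fy=4,interpolation=cv2.INTER_CUBIC))
for q in ["tube_mid","thermo_mid","thermo_lens"]:
    for r in models.mark_of(p,q)[:3]: print(q,round(r["conf"],2),r["at"],at_z(p,r["at"],.155))
m=comp(p,20,33,(275,215)); P=cloud(p,m); print(m.sum(),np.median(P,0),P[:,2].max(),np.percentile(P[:,2],[10,90]))
p=eyes.camera("top"); m=comp(p,20,33,(360,270)); P=cloud(p,m); print(m.sum(),yaw_of(P))
for q in ["thermo_lens","thermo_mid"]:
    for r in models.mark_of(p,q)[:3]: print(q,round(r["conf"],2),r["at"],at_z(p,r["at"],.155))
E
```

```text
time_s: 9.75
tool_pos: [0.4431, -0.1189, 0.1698]
tool_rot: [-0.0, 0.069, 0.998, -0.0]
contact_force: [-0.2, -0.0, -1.5]
grip_width: 0.406
finger_force: 61.1
9.75 [ 0.4431 -0.1189  0.1698] -7.923059867332871 [ 0.0171  0.0167 -0.0048]
tube_mid 0.95 [243.0, 238.1] [ 0.6021 -0.1457  0.155 ]
tube_mid 0.87 [277.9, 332.4] [ 0.8712 -0.0288  0.155 ]
thermo_mid 0.91 [457.3, 298.0] [0.7564 0.3504 0.155 ]
thermo_mid 0.74 [262.1, 196.2] [ 0.4398 -0.1214  0.155 ]
thermo_mid 0.3 [271.6, 264.9] [ 0.6857 -0.065   0.155 ]
thermo_lens 0.95 [458.4, 318.6] [0.812  0.3449 0.155 ]
thermo_lens 0.56 [255.2, 212.1] [ 0.5048 -0.1302  0.155 ]
thermo_lens 0.34 [149.4, 226.6] [ 0.5767 -0.3856  0.155 ]
206 [ 0.4642 -0.1201  0.166 ] 0.22540847707068523 [0.1586 0.1689]Traceback (most recent call last):
  File "<stdin>", line 8, in <module>
  File "h.py", line 24, in comp
    return l==min(ok,key=lambda i:np.hypot(*(ce[i]-near)))
              ~~~^^^^^^^^^^^^^^^^^^^^^^^^^^^^^^^^^^^^^^^^^
ValueError: min() iterable argument is empty
```

View pics/s3.png

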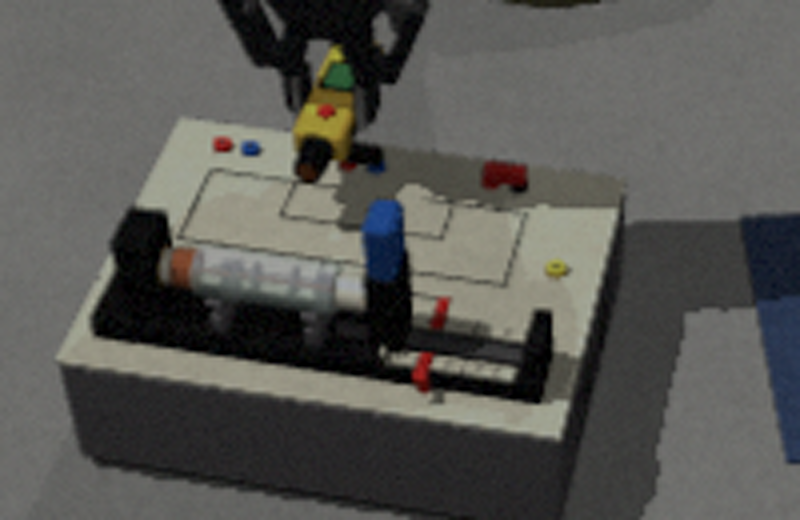

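The crop shows the held thermometer level at (325,120), pointing at the glass (190–340, 280), and nothing touches. The line of view crosses y ≈ -0.142 at the tube, against an expected -0.139 to -0.146. I hold it here.

```bash
python3 -m inch '[{"offset":[0,0,0],"turn":0,"gripper":-1},{"offset":[0,0,0],"turn":0,"gripper":-1},{"offset":[0,0,0],"turn":0,"gripper":-1},{"offset":[0,0,0],"turn":0,"gripper":-1},{"offset":[0,0,0],"turn":0,"gripper":-1},{"offset":[0,0,0],"turn":0,"gripper":-1},{"offset":[0,0,0],"turn":0,"gripper":-1},{"offset":[0,0,0],"turn":0,"gripper":-1},{"offset":[0,0,0],"turn":0,"gripper":-1},{"offset":[0,0,0],"turn":0,"gripper":-1},{"offset":[0,0,0],"turn":0,"gripper":-1},{"offset":[0,0,0],"turn":0,"gripper":-1},{"offset":[0,0,0],"turn":0,"gripper":-1},{"offset":[0,0,0],"turn":0,"gripper":-1},{"offset":[0,0,0],"turn":0,"gripper":-1},{"offset":[0,0,0],"turn":0,"gripper":-1},{"offset":[0,0,0],"turn":0,"gripper":-1},{"offset":[0,0,0],"turn":0,"gripper":-1},{"offset":[0,0,0],"turn":0,"gripper":-1},{"offset":[0,0,0],"turn":0,"gripper":-1}]'
python3 - <<'E'
from h import *
np.set_printoptions(precision=4,suppress=True)
s=manip.sense(); print(s["time_s"],s["tool_pos"],tyaw(s),move(s,np.array([.492,.2325,.17])-s["tool_pos"]))
p=eyes.camera("scene"); 
# second opinion on aim: point cloud of tube from scene, and yellow body axis
r=[r for r in models.masks_of(p,"tube") if abs(r["at"][0]-245)<15][0]; P=cloud(p,r["pixels"]); P=P[P[:,2]>.15]
u=np.array([.9907,-.1357]); v=np.array([.1357,.9907]); o=np.array([.536,-.097]); b=(P[:,:2]-o)@v
print("tube b range",np.percentile(b,[1,50,99]),"thermo b",(np.array(s["tool_pos"])[:2]-o)@v)
P=cloud(p,comp(p,20,33,(262,198))); P=P[abs(P[:,2]-.165)<.02]; a=(P[:,:2]-o)@u; b=(P[:,:2]-o)@v
k=P[:,2]>.160; print(np.polyfit(a[k],b[k],1),np.polyfit(a[k],P[k,2],1),a[k].min(),a[k].max())
E
```

```text
time_s: 12.0
tool_pos: [0.4434, -0.1184, 0.1693]
tool_rot: [-0.0, 0.069, 0.998, 0.0]
contact_force: [-0.6, -1.3, -1.7]
grip_width: 0.407
finger_force: 61.1
12.0 [ 0.4434 -0.1184  0.1693] -7.92063585252428 [ 0.0048  8.8562 -0.0175]
tube b range [-0.0933 -0.0298  0.0301] thermo b -0.03376338244940179
[ 0.1715 -0.021 ] [-0.0227  0.1639] -0.1369432564445903 -0.04504789810290132
```

The aim looks about 3–6 mm off along the tube. There is plenty of time, so I centre it better and hold once more.

```bash
python3 -m inch '[{"offset":[0,0.1,0],"turn":0,"gripper":-1},{"offset":[0,0,0],"turn":0,"gripper":-1},{"offset":[0,0,0],"turn":0,"gripper":-1},{"offset":[0,0,0],"turn":0,"gripper":-1},{"offset":[0,0,0],"turn":0,"gripper":-1},{"offset":[0,0,0],"turn":0,"gripper":-1},{"offset":[0,0,0],"turn":0,"gripper":-1},{"offset":[0,0,0],"turn":0,"gripper":-1},{"offset":[0,0,0],"turn":0,"gripper":-1},{"offset":[0,0,0],"turn":0,"gripper":-1},{"offset":[0,0,0],"turn":0,"gripper":-1},{"offset":[0,0,0],"turn":0,"gripper":-1},{"offset":[0,0,0],"turn":0,"gripper":-1},{"offset":[0,0,0],"turn":0,"gripper":-1},{"offset":[0,0,0],"turn":0,"gripper":-1},{"offset":[0,0,0],"turn":0,"gripper":-1},{"offset":[0,0,0],"turn":0,"gripper":-1},{"offset":[0,0,0],"turn":0,"gripper":-1},{"offset":[0,0,0],"turn":0,"gripper":-1},{"offset":[0,0,0],"turn":0,"gripper":-1}]'
python3 -m inch '[{"offset":[0,0,-0.4],"turn":0,"gripper":-1},{"offset":[0,0.2,-0.6],"turn":0,"gripper":-1},{"offset":[0,0.5,-0.6],"turn":0,"gripper":-1},{"offset":[0,0.7,-0.5],"turn":0,"gripper":-1},{"offset":[0,0.75,0],"turn":0,"gripper":-1},{"offset":[0,0.75,0],"turn":0,"gripper":-1},{"offset":[0,0.75,0],"turn":0,"gripper":-1},{"offset":[0,0.75,0],"turn":0,"gripper":-1},{"offset":[0,0.75,0],"turn":0,"gripper":-1},{"offset":[0,0.75,0],"turn":0,"gripper":-1},{"offset":[0,0.75,0],"turn":0,"gripper":-1},{"offset":[0,0.75,0],"turn":0,"gripper":-1},{"offset":[0,0.75,0],"turn":0,"gripper":-1},{"offset":[0,0.6,0],"turn":0,"gripper":-1},{"offset":[0,0,0],"turn":-0.6,"gripper":-1},{"offset":[0,0,0],"turn":-0.6,"gripper":-1},{"offset":[0,0,0],"turn":-0.6,"gripper":-1},{"offset":[0,0,0],"turn":-0.6,"gripper":-1},{"offset":[0,0,0],"turn":-0.6,"gripper":-1},{"offset":[0,0,0],"turn":0,"gripper":-1}]'
python3 - <<'E'
from h import *
np.set_printoptions(precision=4,suppress=True)
s=manip.sense(); print(s["time_s"],s["tool_pos"],tyaw(s),move(s,np.array([.484,.2325,.0315])-s["tool_pos"]))
E
```

```text
time_s: 14.1
tool_pos: [0.4439, -0.1144, 0.1693]
tool_rot: [-0.0, 0.069, 0.998, 0.0]
contact_force: [0.1, 0.8, -1.1]
grip_width: 0.407
finger_force: 61.1
time_s: 16.1
tool_pos: [0.4924, 0.2323, 0.2545]
tool_rot: [0.0, -0.081, 0.997, 0.0]
contact_force: [-0.7, -0.4, -1.4]
grip_width: 0.407
finger_force: 61.2
16.1 [0.4924 0.2323 0.2545] 9.299323819405528 [0.2107 0.0371 5.5754]
```

```bash
python3 -m inch '[{"offset":[0.1,0,0.5],"turn":0,"gripper":-1},{"offset":[0.1,0,0.7],"turn":0,"gripper":-1},{"offset":[0,0,0.7],"turn":0,"gripper":-1},{"offset":[0,0,0.7],"turn":0,"gripper":-1},{"offset":[0,0,0.7],"turn":0,"gripper":-1},{"offset":[0,0,0.7],"turn":0,"gripper":-1},{"offset":[0,0,0.6],"turn":0,"gripper":-1},{"offset":[0,0,0.4],"turn":0,"gripper":-1},{"offset":[0,0,0.3],"turn":0,"gripper":-1},{"offset":[0,0,0.15],"turn":0,"gripper":-1},{"offset":[0,0,0],"turn":0,"gripper":-1},{"offset":[0,0,0],"turn":0,"gripper":-1}]'
```

```text
time_s: 17.3
tool_pos: [0.4848, 0.2313, 0.0364]
tool_rot: [0.001, -0.081, 0.997, 0.0]
contact_force: [-0.0, -0.8, -0.6]
grip_width: 0.406
finger_force: 61.2
```

```bash
python3 -m inch '[{"offset":[0,0,0.05],"turn":0,"gripper":-1},{"offset":[0,0,0.05],"turn":0,"gripper":-1},{"offset":[0,0,0.02],"turn":0,"gripper":-1},{"offset":[0,0,0],"turn":0,"gripper":-1},{"offset":[0,0,0],"turn":0,"gripper":-1}]'
```

```text
time_s: 17.8
tool_pos: [0.4844, 0.2311, 0.031]
tool_rot: [0.0, -0.081, 0.997, 0.0]
contact_force: [-2.2, -0.1, 2.2]
grip_width: 0.41
finger_force: 61.4
```

```bash
python3 -m inch '[{"offset":[0,0,0],"turn":0,"gripper":0.3},{"offset":[0,0,0],"turn":0,"gripper":1},{"offset":[0,0,0],"turn":0,"gripper":1},{"offset":[0,0,0],"turn":0,"gripper":1},{"offset":[0,0,0],"turn":0,"gripper":1},{"offset":[0,0,0],"turn":0,"gripper":1},{"offset":[0,0,0],"turn":0,"gripper":1},{"offset":[0,0,-0.4],"turn":0,"gripper":1},{"offset":[0,0,-0.7],"turn":0,"gripper":1},{"offset":[0,0,-0.8],"turn":0,"gripper":1},{"offset":[0,0,-0.8],"turn":0,"gripper":1},{"offset":[0,0,-0.8],"turn":0,"gripper":1},{"offset":[0,0,-0.8],"turn":0,"gripper":1},{"offset":[0,0,-0.8],"turn":0,"gripper":1},{"offset":[0,0,-0.8],"turn":0,"gripper":1},{"offset":[0,0,-0.8],"turn":0,"gripper":1},{"offset":[0,0,-0.4],"turn":0,"gripper":1},{"offset":[0,0,0],"turn":0,"gripper":1}]'
python3 - <<'E'
from h import *
np.set_printoptions(precision=4,suppress=True)
s=manip.sense(); print(s["time_s"],s["tool_pos"],tyaw(s),s["joint_pos"])
p=eyes.camera("scene"); save(p,"s4.png")
for r in models.masks_of(p,"thermometer"): P=cloud(p,r["pixels"]); print(r["at"],r["conf"],np.median(P,0))
for q in ["grip","cheek_mark","index_mark"]:
    z=dict(grip=.2,cheek_mark=.12,index_mark=.12)[q]
    for r in models.mark_of(p,q)[:1]: print(q,r["conf"],r["at"],at_z(p,r["at"],z))
p=eyes.camera("top"); 
for q in ["grip","cheek_mark","index_mark"]:
    z=dict(grip=.2,cheek_mark=.12,index_mark=.12)[q]
    for r in models.mark_of(p,q)[:1]: print(q,r["conf"],r["at"],at_z(p,r["at"],z))
P=cloud(p,comp(p,95,125,(352,228))); P=P[P[:,2]>.205]; print(len(P),P.mean(0),cv2.minAreaRect((P[:,:2]*1000).astype(np.float32)))
g=np.array([P[:,0].mean(),P[:,1].mean(),.3]); print(move(s,g-s["tool_pos"]))
E
```

```text
time_s: 19.6
tool_pos: [0.4849, 0.2311, 0.3177]
tool_rot: [0.002, -0.081, 0.997, 0.001]
contact_force: [-0.2, 0.1, 0.1]
grip_width: 0.998
finger_force: 0.0
19.6 [0.4849 0.2311 0.3177] 9.258848930322973 [ 0.8199 -0.1142  0.0518  0.001  -1.7319 -2.2289]
[455.9, 298.5] 0.95 [0.6398 0.392  0.0231]
[388.0, 250.3] 0.6 [0.4936 0.2291 0.027 ]
grip 0.77 [277.3, 227.4] [ 0.6062 -0.0589  0.2   ]
cheek_mark 0.9 [278.7, 252.4] [ 0.611  -0.0588  0.12  ]
index_mark 0.63 [286.5, 255.0] [ 0.6186 -0.0387  0.12  ]
grip 0.62 [355.3, 230.7] [ 0.6114 -0.0706  0.2   ]
cheek_mark 0.64 [351.2, 233.9] [ 0.6117 -0.065   0.12  ]
index_mark 0.49 [339.6, 230.1] [ 0.6227 -0.0327  0.12  ]
79 [ 0.6148 -0.0615  0.2217] ((615.5543823242188, -61.45444869995117), (17.729175567626953, 28.349515914916992), 79.84005737304688)
[-2.025  -7.743   0.4345]
```

View pics/s4.png

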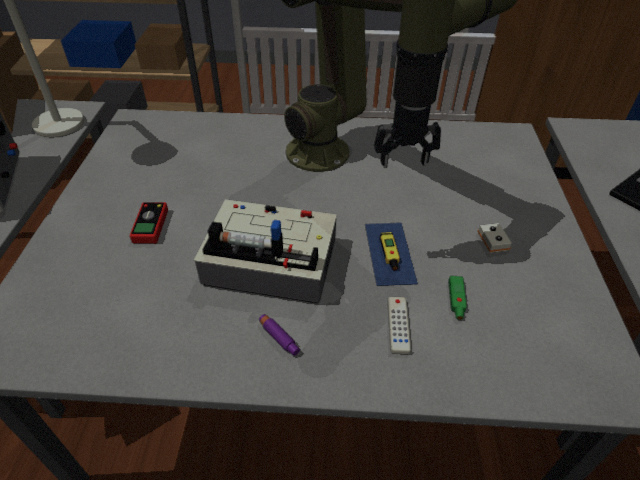

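The thermometer lies flat on the mat at (390,250) and everything else is where it was. Next I go above the grip and turn so the fingers close along the unit's x.

```bash
python3 -m inch '[{"offset":[-0.2,-0.5,0],"turn":0,"gripper":1},{"offset":[-0.2,-0.75,0],"turn":0,"gripper":1},{"offset":[-0.2,-0.75,0],"turn":0,"gripper":1},{"offset":[-0.2,-0.75,0],"turn":0,"gripper":1},{"offset":[-0.2,-0.75,0],"turn":0,"gripper":1},{"offset":[-0.2,-0.75,0],"turn":0,"gripper":1},{"offset":[-0.2,-0.75,0],"turn":0,"gripper":1},{"offset":[-0.2,-0.75,0],"turn":0,"gripper":1},{"offset":[-0.2,-0.75,0],"turn":0,"gripper":1},{"offset":[-0.2,-0.75,0],"turn":0,"gripper":1},{"offset":[0,-0.5,0],"turn":0,"gripper":1},{"offset":[0,0,0],"turn":-0.9,"gripper":1},{"offset":[0,0,0],"turn":-0.9,"gripper":1},{"offset":[0,0,0],"turn":-0.9,"gripper":1},{"offset":[0,0,0],"turn":-0.9,"gripper":1},{"offset":[0,0,0],"turn":-0.9,"gripper":1},{"offset":[0,0,0],"turn":-0.9,"gripper":1},{"offset":[0,0,0],"turn":-0.9,"gripper":1},{"offset":[0,0,0],"turn":-0.9,"gripper":1},{"offset":[0,0,0],"turn":-0.9,"gripper":1}]'
python3 -m inch '[{"offset":[0,0,0],"turn":-0.9,"gripper":1},{"offset":[0,0,0],"turn":-0.9,"gripper":1},{"offset":[0,0,0],"turn":-0.9,"gripper":1},{"offset":[0,0,0],"turn":-0.9,"gripper":1},{"offset":[0,0,0],"turn":-0.1,"gripper":1},{"offset":[0,0,0],"turn":0,"gripper":1},{"offset":[0,0,0],"turn":0,"gripper":1}]'
cat >> h.py <<'E'
def fdir(p,uv):
    K=p["mtx"]; a=np.array([(uv[0]-K[0][2])/K[0][0],(uv[1]-K[1][2])/K[1][1]]); th=np.hypot(*a)
    return rot(p["orientation"])@np.r_[a/th*np.sin(th),np.cos(th)]
def fz(p,uv,z):
    o=np.array(p["origin"]); d=fdir(p,uv); return o+d*(z-o[2])/d[2]
def ab(X): return (np.array(X)[:2]-[.536,-.097])@np.array([[.9907,.1357],[-.1357,.9907]])
E
python3 - <<'E'
from h import *
np.set_printoptions(precision=4,suppress=True)
s=manip.sense(); print(s["time_s"],s["tool_pos"],tyaw(s),s["joint_pos"],ab(s["tool_pos"]))
p=eyes.camera("wrist"); save(p,"w5.png")
for q,z in dict(grip=.2,cheek_mark=.12,index_mark=.12,tube_mid=.155).items():
    for r in models.mark_of(p,q)[:2]: X=fz(p,r["at"],z); print(q,round(r["conf"],2),r["at"],X,ab(X))
m=comp(p,95,125,(320,280)); v,u=np.nonzero(m); Q=np.array([fz(p,x,.223) for x in zip(u,v)]); print(m.sum(),u.min(),u.max(),v.min(),v.max(),cv2.minAreaRect((Q[:,:2]*1000).astype(np.float32)))
print(move(s,np.array([.6155,-.0617,.212])-s["tool_pos"]))
E
```

```text
time_s: 22.05
tool_pos: [0.6131, -0.0621, 0.3141]
tool_rot: [-0.0, -0.469, 0.883, 0.0]
contact_force: [-1.1, 0.2, 0.6]
grip_width: 1.002
finger_force: 0.0
time_s: 22.75
tool_pos: [0.6131, -0.0621, 0.3143]
tool_rot: [-0.0, -0.621, 0.784, 0.0]
contact_force: [-0.2, -0.7, -0.5]
grip_width: 1.001
finger_force: 0.0
22.75 [ 0.6131 -0.0621  0.3143] 76.77970815204087 [ 0.2235  0.0996  0.2587 -0.0001 -1.7302 -0.4542] [0.0717 0.045 ]
grip 0.86 [319.5, 244.9] [ 0.6165 -0.0621  0.2   ] [0.0751 0.0455]
cheek_mark 0.81 [322.7, 219.3] [ 0.6147 -0.0609  0.12  ] [0.0731 0.0464]
cheek_mark 0.63 [380.6, 153.2] [ 0.5536 -0.1061  0.12  ] [ 0.0186 -0.0067]
tube_mid 0.82 [312.6, 130.5] [ 0.6046 -0.1368  0.155 ] [ 0.0734 -0.0301]
tube_mid 0.68 [193.5, 242.6] [ 0.7206 -0.0745  0.155 ] [0.1798 0.0474]
1876 296 343 225 269 ((615.3842163085938, -67.12321472167969), (27.075685501098633, 28.629610061645508), 80.58196258544922)
[-0.0243 -0.0562  2.5586]
```

View pics/w5.png

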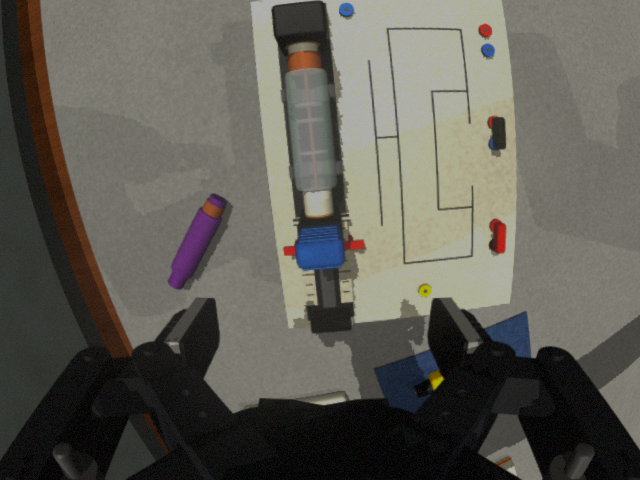

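The wrist view shows the grip at (320,247), the glass tube above it, and the red tabs at (291,251) and (354,245). I turn the last 5°, descend and grip.

```bash
python3 -m inch '[{"offset":[0,-0.08,0],"turn":-0.5,"gripper":1},{"offset":[0,0,0],"turn":-0.45,"gripper":1},{"offset":[0,0,0.5],"turn":0,"gripper":1},{"offset":[0,0,0.6],"turn":0,"gripper":1},{"offset":[0,0,0.6],"turn":0,"gripper":1},{"offset":[0,0,0.5],"turn":0,"gripper":1},{"offset":[0,0,0.3],"turn":0,"gripper":1},{"offset":[0,0,0],"turn":0,"gripper":1},{"offset":[0,0,0],"turn":0,"gripper":1}]'
python3 - <<'E'
from h import *
np.set_printoptions(precision=4,suppress=True)
s=manip.sense(); print(s["time_s"],s["tool_pos"],tyaw(s),ab(s["tool_pos"]),s["contact_force"])
p=eyes.camera("wrist"); save(p,"w6.png")
for q,z in dict(grip=.2,cheek_mark=.12,index_mark=.12).items():
    for r in models.mark_of(p,q)[:2]: X=fz(p,r["at"],z); print(q,round(r["conf"],2),r["at"],X,ab(X))
for c in ["top","scene","wrist"]:
    p=eyes.camera(c); f=fz if c=="wrist" else at_z
    h=cv2.cvtColor(p["color"],cv2.COLOR_RGB2HSV); m=(((h[...,0]<8)|(h[...,0]>172))&(h[...,1]>140)&(h[...,2]>60)).astype(np.uint8)
    k,l,st,ce=cv2.connectedComponentsWithStats(m)
    for i in range(1,k):
        X=ab(f(p,ce[i],.12))
        if st[i,4]>4 and abs(X[0]-.075)<.05 and abs(X[1]-.07)<.05: print(c,"red",st[i,4],ce[i].round(1),X)
E
```

```text
time_s: 23.9
tool_pos: [0.6165, -0.063, 0.2155]
tool_rot: [0.0, -0.658, 0.753, -0.0]
contact_force: [-0.4, -0.4, 0.9]
grip_width: 0.998
finger_force: 0.0
23.9 [ 0.6165 -0.063   0.2155] 82.3172663306033 [0.0752 0.0446] [-0.3987 -0.3794  0.8989]
grip 0.86 [325.7, 313.4] [ 0.6164 -0.0625  0.2   ] [0.075  0.0451]
top red 15 [339.9 240.1] [0.0493 0.0711]
scene red 17 [289.6 248.2] [0.0496 0.0711]
scene red 32 [285.1 262.4] [0.0987 0.0716]
wrist red 302 [281.3 292.4] [0.1028 0.0716]
wrist red 265 [370.7 293.2] [0.0455 0.0721]
```

```bash
python3 -m inch '[{"offset":[0,0,0.08],"turn":0,"gripper":1},{"offset":[0,0,0],"turn":0,"gripper":-1},{"offset":[0,0,0],"turn":0,"gripper":-1},{"offset":[0,0,0],"turn":0,"gripper":-1},{"offset":[0,0,0],"turn":0,"gripper":-1},{"offset":[0,0,0],"turn":0,"gripper":-1},{"offset":[0,0,0],"turn":0,"gripper":-1},{"offset":[0,0,0],"turn":0,"gripper":-1},{"offset":[0,0,0],"turn":0,"gripper":-1},{"offset":[0,0,0],"turn":0,"gripper":-1}]'
python3 - <<'E'
from h import *
np.set_printoptions(precision=4,suppress=True)
s=manip.sense(); X=np.array(s["tool_pos"]); print(X,tyaw(s),ab(X)); print(rot(s["tool_rot"]),move(s,[.1357*.022,.9907*.022,0]))
E
```

```text
time_s: 25.25
tool_pos: [0.6154, -0.0628, 0.2116]
tool_rot: [-0.001, -0.658, 0.753, 0.001]
contact_force: [-6.0, 1.8, 1.6]
grip_width: 0.345
finger_force: 60.8
[ 0.6154 -0.0628  0.2116] 82.32079427539281 [0.0741 0.0447]
[[-0.1336 -0.991  -0.0017]
 [-0.991   0.1336  0.0001]
 [ 0.0001  0.0017 -1.    ]] [-0.55   -0.0012 -0.0001]
```

The grip is held. I draw it 22 mm along the unit's +y (tool -x), then look.

```bash
python3 -m inch '[{"offset":[-0.05,0,0],"turn":0,"gripper":-1},{"offset":[-0.05,0,0],"turn":0,"gripper":-1},{"offset":[-0.05,0,0],"turn":0,"gripper":-1},{"offset":[-0.05,0,0],"turn":0,"gripper":-1},{"offset":[-0.05,0,0],"turn":0,"gripper":-1},{"offset":[-0.05,0,0],"turn":0,"gripper":-1},{"offset":[-0.05,0,0],"turn":0,"gripper":-1},{"offset":[-0.05,0,0],"turn":0,"gripper":-1},{"offset":[-0.05,0,0],"turn":0,"gripper":-1},{"offset":[-0.05,0,0],"turn":0,"gripper":-1},{"offset":[-0.05,0,0],"turn":0,"gripper":-1},{"offset":[0,0,0],"turn":0,"gripper":-1},{"offset":[0,0,0],"turn":0,"gripper":-1},{"offset":[0,0,0],"turn":0,"gripper":-1}]'
python3 - <<'E'
from h import *
np.set_printoptions(precision=4,suppress=True)
s=manip.sense(); print(ab(s["tool_pos"]),s["tool_pos"])
c=[]
p=eyes.camera("wrist"); c.append(cv2.resize(p["color"][200:350,220:420],(800,600),interpolation=cv2.INTER_CUBIC))
for r in models.mark_of(p,"cheek_mark")[:2]+models.mark_of(p,"index_mark")[:2]: print("w",r["conf"],r["at"],ab(fz(p,r["at"],.12)))
P=eyes.camera("scene"); c.append(cv2.resize(P["color"][220:280,250:330],(800,600),interpolation=cv2.INTER_CUBIC))
for r in models.mark_of(P,"cheek_mark")[:2]+models.mark_of(P,"index_mark")[:2]: print("s",r["conf"],r["at"],ab(at_z(P,r["at"],.12)))
cv2.imwrite("pics/pull.png",cv2.resize(np.hstack(c),(800,300))[:,:,::-1])
cv2.imwrite("pics/pull_s.png",c[1][:,:,::-1]); cv2.imwrite("pics/pull_w.png",c[0][:,:,::-1])
E
```

```text
time_s: 26.65
tool_pos: [0.6182, -0.0427, 0.2116]
tool_rot: [-0.002, -0.658, 0.753, -0.0]
contact_force: [-5.8, -4.7, -0.2]
grip_width: 0.337
finger_force: 60.6
[0.074 0.065] [ 0.6182 -0.0427  0.2116]
w 0.93 [324.9, 259.6] [0.0737 0.0678]
s 0.65 [285.3, 252.2] [0.0652 0.0638]
s 0.16 [284.5, 230.5] [-0.0102  0.0431]
s 0.49 [287.8, 251.3] [0.0609 0.0691]
```

View pics/pull.png

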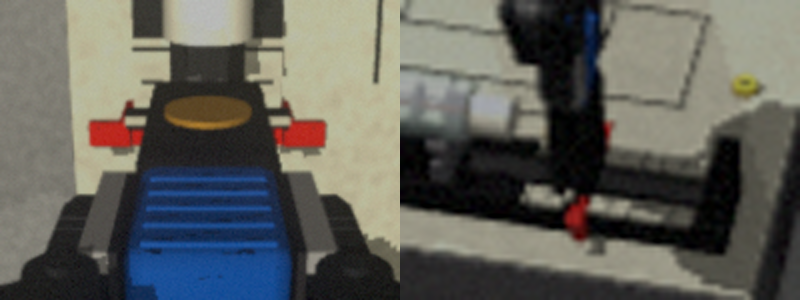

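The left half shows the dark pointers with their white lines at about (125,117) and (285,117), close to the red tabs at y≈133. I look closer.

View pics/pull_w.png

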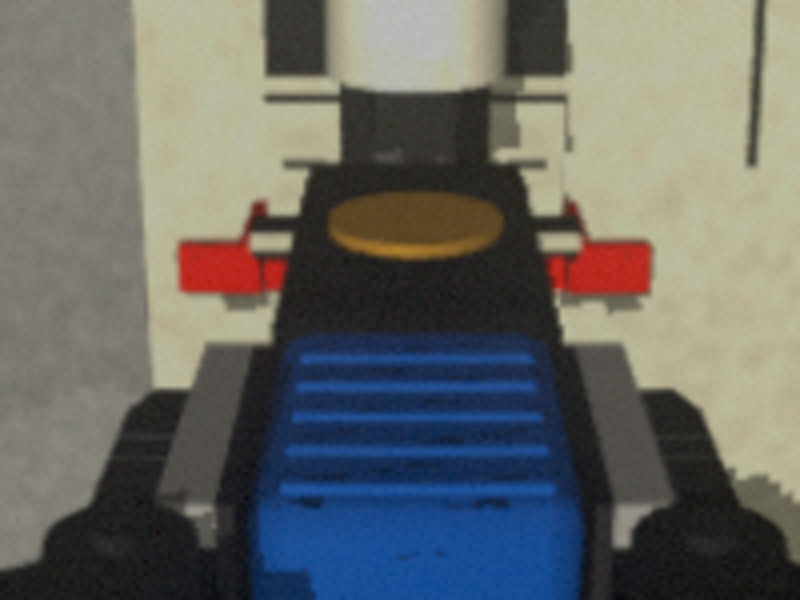

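Run:
```python
from h import *
np.set_printoptions(precision=4,suppress=True)
p=eyes.camera("wrist"); print(np.array(p["origin"]),ab(p["origin"]))
c=p["color"]; h=cv2.cvtColor(c,cv2.COLOR_RGB2HSV); red=((h[...,0]<8)|(h[...,0]>172))&(h[...,1]>140)&(h[...,2]>60)
for lo,hi in [(265,281),(363,383)]:
    r=np.nonzero(red[240:290,lo:hi].sum(1)>5)[0]+240; print("tab rows",r.min(),r.max())
    for z in (.115,.12,.125): print(z,[ab(fz(p,((lo+hi)/2,e),z))[1].round(4) for e in (r.min()-.5,r.max()+.5)])
for col in (285,288,359,362): print(col,list(zip(range(252,270),h[252:270,col,1],h[252:270,col,2])))
for row in (256,258,260,262): print(row,[ab(fz(p,(x,row),.12))[1].round(4) for x in (287,360)])
```

```text
[ 0.6098 -0.1123  0.3335] [ 0.0752 -0.0052]
tab rows 261 272
0.115 [np.float64(0.0702), np.float64(0.0782)]
0.12 [np.float64(0.0685), np.float64(0.0763)]
0.125 [np.float64(0.0668), np.float64(0.0744)]
tab rows 261 273
0.115 [np.float64(0.0702), np.float64(0.0789)]
0.12 [np.float64(0.0684), np.float64(0.077)]
0.125 [np.float64(0.0667), np.float64(0.075)]
285 [(252, np.uint8(166), np.uint8(103)), (253, np.uint8(152), np.uint8(87)), (254, np.uint8(99), np.uint8(54)), (255, np.uint8(64), np.uint8(44)), (256, np.uint8(30), np.uint8(43)), (257, np.uint8(69), np.uint8(63)), (258, np.uint8(51), np.uint8(134)), (259, np.uint8(53), np.uint8(174)), (260, np.uint8(50), np.uint8(182)), (261, np.uint8(50), np.uint8(178)), (262, np.uint8(49), np.uint8(136)), (263, np.uint8(55), np.uint8(79)), (264, np.uint8(122), np.uint8(67)), (265, np.uint8(168), np.uint8(97)), (266, np.uint8(196), np.uint8(121)), (267, np.uint8(207), np.uint8(123)), (268, np.uint8(186), np.uint8(129)), (269, np.uint8(197), np.uint8(128))]
288 [(252, np.uint8(49), np.uint8(181)), (253, np.uint8(44), np.uint8(151)), (254, np.uint8
[... 1350 characters left out ...]
np.uint8(48)), (256, np.uint8(50), np.uint8(46)), (257, np.uint8(46), np.uint8(66)), (258, np.uint8(53), np.uint8(136)), (259, np.uint8(50), np.uint8(173)), (260, np.uint8(53), np.uint8(183)), (261, np.uint8(49), np.uint8(177)), (262, np.uint8(53), np.uint8(140)), (263, np.uint8(72), np.uint8(82)), (264, np.uint8(152), np.uint8(84)), (265, np.uint8(185), np.uint8(121)), (266, np.uint8(196), np.uint8(156)), (267, np.uint8(211), np.uint8(162)), (268, np.uint8(206), np.uint8(161)), (269, np.uint8(207), np.uint8(164))]
256 [np.float64(0.0655), np.float64(0.0655)]
258 [np.float64(0.0668), np.float64(0.0668)]
260 [np.float64(0.0681), np.float64(0.0681)]
262 [np.float64(0.0694), np.float64(0.0694)]
```

The white line is about 4.4–5.7 mm short of the clip's middle, so I pull 5 mm more.

```bash
python3 -m inch '[{"offset":[-0.04,0,0],"turn":0,"gripper":-1},{"offset":[-0.04,0,0],"turn":0,"gripper":-1},{"offset":[-0.04,0,0],"turn":0,"gripper":-1},{"offset":[-0.01,0,0],"turn":0,"gripper":-1},{"offset":[0,0,0],"turn":0,"gripper":-1},{"offset":[0,0,0],"turn":0,"gripper":-1},{"offset":[0,0,0],"turn":0,"gripper":-1}]'
python3 - <<'E'
from h import *
np.set_printoptions(precision=4,suppress=True)
s=manip.sense(); print(ab(s["tool_pos"]))
p=eyes.camera("wrist"); c=p["color"]; cv2.imwrite("pics/fin_w.png",cv2.resize(c[200:350,220:420],(800,600),interpolation=cv2.INTER_CUBIC)[:,:,::-1])
h=cv2.cvtColor(c,cv2.COLOR_RGB2HSV); red=((h[...,0]<8)|(h[...,0]>172))&(h[...,1]>140)&(h[...,2]>60)
for lo,hi in [(265,281),(363,383)]:
    r=np.nonzero(red[240:300,lo:hi].sum(1)>5)[0]+240; print("tab rows",r.min(),r.max(),[ab(fz(p,((lo+hi)/2,e),.12))[1].round(4) for e in (r.min()-.5,r.max()+.5)])
for r in models.mark_of(p,"cheek_mark")[:1]+models.mark_of(p,"index_mark")[:1]+models.mark_of(p,"tube_mid")[:1]: print(r["conf"],r["at"],ab(fz(p,r["at"],.12)))
for q in ["scene","top"]:
    P=eyes.camera(q)
    for n,z in dict(cheek_mark=.12,index_mark=.12,tube_mid=.155).items():
        for r in models.mark_of(P,n)[:1]: print(q,n,r["conf"],r["at"],ab(at_z(P,r["at"],z)))
E
```

```text
time_s: 27.7
tool_pos: [0.6189, -0.0378, 0.2116]
tool_rot: [-0.002, -0.658, 0.753, -0.0]
contact_force: [-5.4, -5.7, 1.4]
grip_width: 0.343
finger_force: 60.5
[0.074  0.0699]
tab rows 253 264 [np.float64(0.0683), np.float64(0.076)]
tab rows 253 265 [np.float64(0.0683), np.float64(0.0767)]
0.68 [321.8, 259.4] [0.0755 0.0726]
0.83 [323.5, 72.9] [ 0.0746 -0.0375]
scene cheek_mark 0.6 [287.9, 255.6] [0.0752 0.0728]
scene index_mark 0.47 [287.6, 253.1] [0.067  0.0701]
scene tube_mid 0.73 [242.8, 238.5] [ 0.0735 -0.0394]
top tube_mid 0.77 [384.2, 234.8] [ 0.0755 -0.046 ]
```

View pics/fin_w.png

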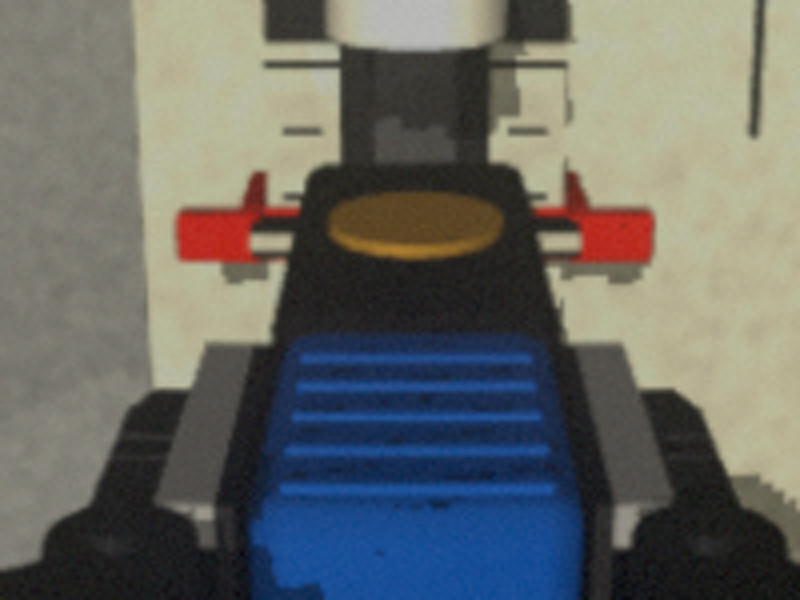

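The white lines (crop row 242) now lie within the red tabs (rows 208–262), about 1 mm from their middle. The tube is free and in place, so I hand in.

```bash
python3 -c "
from workcell import manip
print(manip.job_done())"
```

```text
the job is handed in; nothing more can be done
None
```

I've handed the job in: the thermometer was aimed at the tube and laid back on its mat, and the arm is holding the cheek with its white line about 1 mm from the red clip's middle (measured from the wrist camera). The hand-in returned no verdict.

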